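# Line a turned pot and set it in the plank

### The arm

A 6-joint arm with a two-finger parallel gripper is mounted at the origin on the work surface. World frame = base frame: x ahead of the robot, y to its left, z up, the work surface at z = 0. Lengths are in m, angles in rad, forces in N, time in s.
With the tool pointing down it reaches from about 0.425 to 0.95 m from the base axis. Payload 3.5 kg.
Tool frame: the origin (TCP) lies between the finger pads; the fingertips stand 25 mm ahead of it and the grasp point (between the pads) lies 6 mm ahead of it; z points along the fingers, y is the direction in which the jaws open and shut (so a half turn about z gives the same grasp; the last joint's range is limited). The gripper opens to 85 mm and grips with 20 to 120 N. Pads are 22 mm wide; open, the fingers measure 114 mm over their backs; the gripper's body (76 mm by 85 mm) begins 54 mm behind the grasp point. The pads swing forward as they close: fully open they stand 13 mm farther back than shut.
Start: joints at [-1.451, 0.286, 1.577, -0, 1.279, -0.15], TCP at [0.18, -0.651, 0.256] pointing down, gripper open.
Joint ranges: [-2.77, 2.77], [-0.9, 2.22], [0.21, 2.48], [-1.53, 4.67], [0.24, 2.81], [-2.84, 2.84]. Speed limits (rad/s): [2.79, 2.79, 3.14, 3.14, 3.14, 3.14].

### API

Orientations are given as a unit quaternion [x, y, z, w].
In Python, from rig import monitor, vision, workorder gives the robot as it stands.
- The arm moves only by the shell command python3 -m handwheel 'ROWS'. ROWS is JSON, a list of rows, each a list of 3 entries, a list of its own where there are three numbers: the opening, from 0 (shut) to 1 (fully open), then the shift along the world's x, y, z in mm, then the turn about the world's z in rad. A call has exactly 10 rows; each row is the pose to reach, as a shift and turn from the pose commanded when the call began; what a row does not reach only later rows make up. A row lasts 1/12 s, in which the tool goes at most 41.7 mm and 7.16 degrees, less where a joint would pass 70% of its speed; a pose out of reach is approached as far as the arm can. A call with a gripper value outside its range is refused whole. The fingers move at their own pace and stop on an object; the grip force is fixed at half the most. Time passes only in rows, so rows that repeat a pose let the fingers close, or fill a call up. It gives the time, the measured TCP pose, the force and the opening at its end, in the units of the state.
- monitor.observe(): the state, without advancing time (a new reading comes with each control period).
- vision.camera(name): name is "side" or "top"; returns the picture (400x640x3 uint8, red, green, blue); there is no depth.
- vision.camera_model(name): a dict with "fx", "fy", "cx", "cy" (pixels), "R" (3x3) and "t" (3): a world point X has camera coordinates R X + t. Camera axes: x right, y down, z forward; pixel columns grow to the right and rows downward; lengths in m; the calibration is good to about 2 mm. A picture is of the moment at which its call begins. camera_model takes no time and is no camera call.
- workorder.sign_off(): hands the job in, once; it reports no verdict.
The state is a dict: "time_s": time; "joints": joint angles; "qd": joint speeds; "effort": joint torques, N m; "eef_pos": TCP position; "ee_rot": TCP orientation; "wrist_force": force on the tool from outside, world axes, zero at the start; "torque": the same for the moment, N m; "finger_gap": finger opening in m.
Only numpy, scipy, OpenCV 4.12 (cv2) and the standard library are available. Lean on these libraries where they do the work, as an engineer would, in place of code of your own. Each camera call takes 0.05 s, during which the arm holds its last target.

### The job

Stand the tall brass liner in the bored wooden pot, so that it is right down on the pot's floor. Then lift the pot with its liner as one and seat it upright in the one empty recess of the dark plank, fully home on the cork pad, and let go.

Things in the scene. Friction and masses are not known exactly. Their poses are not given: they have to be found in the camera images.
- liner: tall brass liner: an open-topped round cup standing on the bench, 40 mm across, 70 mm high, walls 2.5 mm, the foot tapering to 34 mm across over its lowest 5 mm; about 0.16 kg. Origin: centre of its underside, z up along its axis. (A short brass liner only 28 mm high, of the same diameter, is not wanted.)
- pot: pale wooden pot, turned and bored: 66 mm across, 50 mm high, open at the top with a straight bore 56 mm across and 42 mm deep (its floor is 8 mm thick); outside, the foot tapers to 58 mm across over its lowest 8 mm; about 0.09 kg, standing upright on the bench. The seated liner stands 28 mm above its rim. Origin: centre of its underside, z up along its axis. (A solid blank of the same outside size, with no bore, is not wanted.)
- pad: round cork pad, 68 mm across, 3 mm thick, lying in the one empty recess of the plank and marking it. Origin: centre of its underside, 7 mm above the bench; the pot is to stand on its top, 10 mm above the bench, and 14 mm below the plank's upper face.
- plank: fixed dark wooden plank lying flat, 100 mm (its x) by 330 mm (its y) by 24 mm high, with three round recesses 76 mm across and 17 mm deep in a row along its y, at -110, 0 and +110 mm; any one of them is empty, the other two hold finished lined pots (66 mm across, rim of wood 60 mm and brass top 88 mm above the bench). Origin: centre of its underside.
Mind the look-alikes: they are no part of the job. What is shaped like the pot but orange or purple is not meant.

How it is judged:
On the way, in this order (a step that is already met when the one before it is completed fails the run):
1. the tall liner stands on the floor of the bored pot while the pot is still away from the recess (horizontal distance between liner and pot below 0.012 m and z of liner in the frame of pot between 0.004 and 0.012 m and angle between the z axis of liner and the z axis of pot, either way round below 0.17 rad and horizontal distance between pot and pad above 0.08 m), for 0.2 s.
2. the pot, with the liner in it, stands on the cork pad in the empty recess (horizontal distance between pot and pad below 0.012 m and z of pot in the frame of pad below 0.007 m and horizontal distance between liner and pot below 0.012 m and z of liner in the frame of pot below 0.012 m), for 0.2 s.
At the end, for the whole second after the job is handed in: The pot stands upright (within 10 degrees) on the cork pad in the recess, within 12 mm of its centre and no more than 4 mm above the pad's top; the tall liner stands upright (within 10 degrees) in the pot, within 12 mm of its axis and no more than 4 mm above its floor; both are at rest and released (all of step 2 and z of pot in the frame of pad above 0 m and angle between each of pot, liner's own z axis and vertical below 0.17 rad and z of liner in the frame of pot above 0.004 m and linear speed of each of pot, liner below 0.02 m/s); the robot touches nothing.
It also fails if it takes over 56 s, if anything falls off the work surface, if the arm or the gripper's body presses on something with over 40 N, if the wrist force passes 120 N, or if a joint passes its speed limit or range.

## Working session

There is one attempt and no reset: what is moved stays moved. The work goes in short steps, Python scripts to look and compute and a shell command to move; the robot and the scene stay as the last step left them, time stands still between calls to the robot, and variables do not carry over. Pictures are saved under pics/ and viewed, and the job is handed in when it is done.

```bash
mkdir -p pics; ls; python3 - <<'E'
from rig import monitor, vision
import cv2
print(monitor.observe())
for n in("side","top"):
    im=vision.camera(n);cv2.imwrite(f"pics/{n}0.png",im[:,:,::-1]);print(vision.camera_model(n))
E
```

```text
pics
{'time_s': 0.0, 'joints': array([-1.45099308e+00,  2.87184437e-01,  1.57820375e+00,  9.44434327e-06,
        1.27856964e+00, -1.50001138e-01]), 'qd': array([ 0.00161094,  0.00049618, -0.00054064, -0.00113016, -0.0006232 ,
        0.00134566]), 'effort': array([ 5.65920345e-04, -4.05975437e+01, -2.92628521e+01, -6.04482830e-05,
        5.82964291e-03,  9.00569347e-06]), 'eef_pos': array([ 0.17987341, -0.64996748,  0.2549201 ]), 'ee_rot': array([ 9.90913981e-01,  1.34491946e-01,  2.23749760e-05, -1.18238343e-03]), 'wrist_force': array([-0.09738093,  0.69194233, -0.27483968]), 'torque': array([0.03071474, 0.02071127, 0.00654236]), 'finger_gap': 0.08536554533398318}
{'fx': 416.74870035796204, 'fy': 416.74870035796204, 'cx': 327.59279550863897, 'cy': 199.51130375420593, 'R': array([[-0.94769955, -0.31901746, -0.00966577],
       [-0.15822931,  0.4959189 , -0.85383132],
       [ 0.27718054, -0.80764615, -0.52046003]]), 't': array([0.49217725, 0.08889124, 0.76078377])}
{'fx': 509.24678598018073, 'fy': 509.24678598018073, 'cx': 325.71333356238466, 'cy': 200.16856558182425, 'R': array([[ 0.01016236, -0.99979141, -0.01771625],
       [-0.99635553, -0.00862372, -0.08486036],
       [ 0.08468988,  0.01851406, -0.99623534]]), 't': array([0.03084493, 0.49407643, 1.2270126 ])}
```

View pics/side0.png

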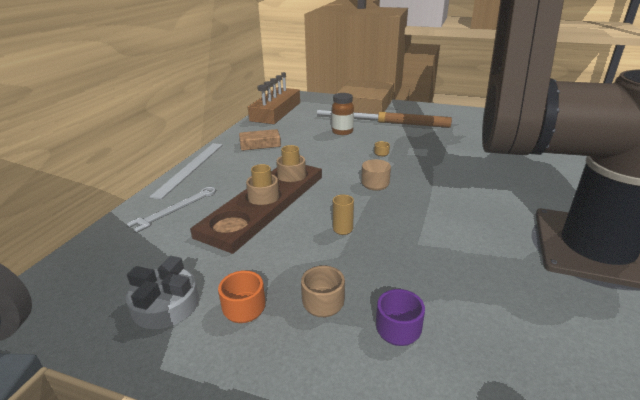

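View pics/top0.png

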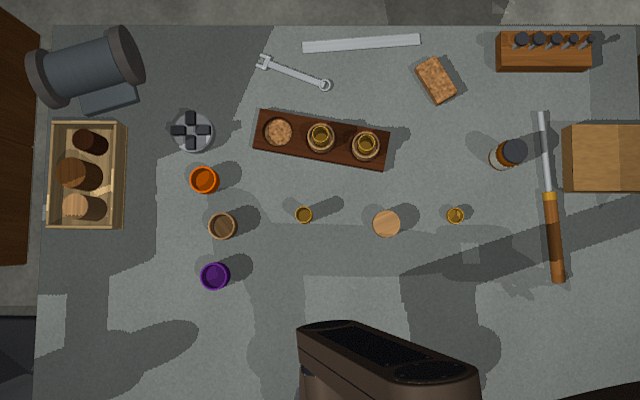

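The side view shows the tall liner at about (343,215), the bored pot at (323,290), and the empty recess at (230,224). In the top view they are at (304,215), (222,225) and (278,131). The blank is at top (386,223) and the short liner at (455,215). The orange and purple pots flank the pot.

```bash
cat > h.py <<'E'
import numpy as np,cv2
from rig import vision,monitor
def ray(n,u,v,z):
    m=vision.camera_model(n);R=m["R"];t=m["t"]
    C=-R.T@t; d=R.T@np.array([(u-m["cx"])/m["fx"],(v-m["cy"])/m["fy"],1])
    return C+d*(z-C[2])/d[2]
def proj(n,X):
    m=vision.camera_model(n);c=m["R"]@np.array(X)+m["t"];return c[:2]/c[2]*m["fx"]+[m["cx"],m["cy"]]
def crop(src,dst,x,y,w,h,k):
    im=cv2.imread(src)[y:y+h,x:x+w];cv2.imwrite(dst,cv2.resize(im,None,fx=k,fy=k,interpolation=cv2.INTER_NEAREST))
E
python3 - <<'E'
from h import *
a=cv2.imread("pics/top0.png");b=cv2.imread("pics/side0.png")
def z(im,x,y,w=60,h=60,W=390,H=290): return cv2.resize(im[y:y+h,x:x+w],(W,H),interpolation=cv2.INTER_NEAREST)
g=[z(a,190,190,80,60),z(a,264,185,80,60),z(b,290,255,80,60),z(b,300,185,80,60)]
cv2.imwrite("pics/c0.png",np.vstack([np.hstack(g[:2]),np.hstack(g[2:])]))
hsv=cv2.cvtColor(a,cv2.COLOR_BGR2HSV)
for n,p in dict(pot=(222,216),potc=(222,225),liner=(297,215),linc=(304,215),pad=(278,131),plank=(300,155),bench=(250,280)).items(): print(n,hsv[p[1],p[0]])
for n,u,v,zz in(("pot",222,225,.05),("lin",304,214,.07),("pad",278,131,.01)):print(n,ray("top",u,v,zz))
for n,u,v,zz in(("pot",323,281,.05),("lin",344,200,.07),("pad",230,226,.01)):print(n,ray("side",u,v,zz))
E
```

```text
pot [ 17 130  86]
potc [ 16 129 101]
liner [ 20 219  42]
linc [ 20 186 111]
pad [ 15 141 146]
plank [ 11 183  71]
bench [ 60   9 110]
pot [0.42953119 0.28260627 0.05      ]
lin [0.45653893 0.08532212 0.07      ]
pad [0.66768812 0.15708659 0.01      ]
pot [0.42895213 0.2884378  0.05      ]
lin [0.45638622 0.08873294 0.07      ]
pad [0.66824984 0.15565317 0.01      ]
```

View pics/c0.png

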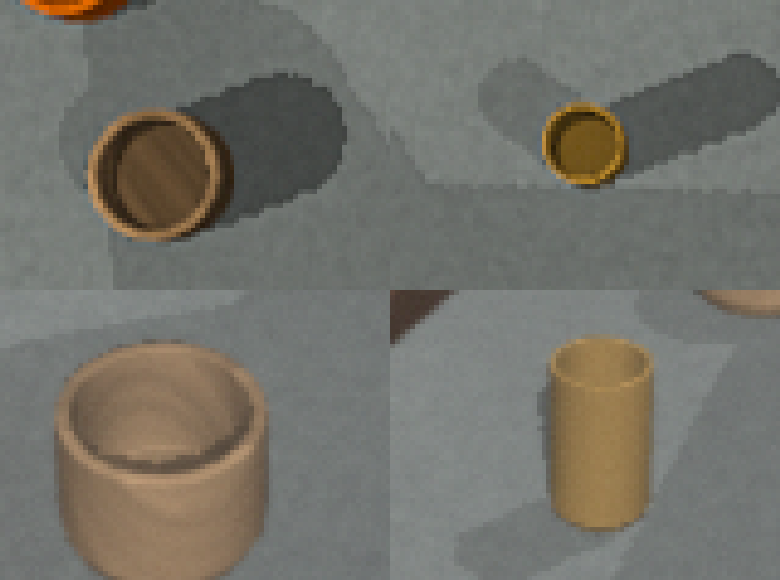

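```bash
python3 - <<'E'
from h import *
for n,u,v,zz in(("pot",221.2,225.6,.05),("lin",303.4,214.4,.07)):print(n,ray("top",u,v,zz))
for n,u,v,zz in(("pot",322.6,280.2,.05),("lin",342.8,199.3,.07)):print(n,ray("side",u,v,zz))
a=cv2.imread("pics/top0.png");b=cv2.imread("pics/side0.png")
hs=cv2.cvtColor(a,cv2.COLOR_BGR2HSV)
def blob(lo,hi,seed,im):
    m=cv2.inRange(cv2.cvtColor(im,cv2.COLOR_BGR2HSV),lo,hi);c,_=cv2.findContours(m,cv2.RETR_EXTERNAL,cv2.CHAIN_APPROX_NONE)
    return max((k for k in c if cv2.pointPolygonTest(cv2.convexHull(k),seed,True)>0),key=cv2.contourArea)
for n,s,im,lo,hi,z in(("pad",(278,131),a,(5,80,100),(25,255,255),.01),("pot",(222,225),a,(5,60,110),(25,255,255),.05),("liner",(304,215),a,(15,150,20),(30,255,255),.07),("plank",(300,155),a,(0,100,20),(14,255,110),.024)):
    c=blob(lo,hi,s,im);e=cv2.fitEllipse(cv2.convexHull(c));print(n,np.round(e[0],1),np.round(e[1],1),ray("top",*e[0],z), cv2.boundingRect(c))
for n,u,v,zz in(("org",203.5,180,.05),("pur",214,276,.05),("p2",320,136,.088),("p3",366,144,.088)):print(n,ray("top",u,v,zz))
E
```

```text
pot [0.42807806 0.28448848 0.05      ]
lin [0.4555843  0.08672124 0.07      ]
pot [0.43009009 0.28698081 0.05      ]
lin [0.45925083 0.08700559 0.07      ]
pad [277.9 132.1] [26.1 26.6] [0.66482036 0.15720648 0.01      ] (265, 119, 27, 26)
pot [220.7 225.6] [26.5 27.4] [0.42807881 0.28567388 0.05      ] (208, 212, 27, 28)
liner [303.5 214.4] [15.6 17.6] [0.45547454 0.08653885 0.07      ] (295, 207, 18, 16)
plank [321.3 140. ] [ 63.4 153.6] [0.6427568  0.04794531 0.024     ] (253, 109, 137, 63)
org [0.5376116  0.33040077 0.05      ]
pur [0.30837723 0.29833826 0.05      ]
p2 [0.63901245 0.04918992 0.088     ]
p3 [ 0.62072157 -0.05862504  0.088     ]
```

```bash
python3 -m handwheel '[[0.7,[30,40,0],0],[0.7,[60,80,0],0],[0.7,[90,115,0],0],[0.7,[120,150,0],0],[0.7,[150,190,0],0],[0.7,[180,225,0],0],[0.7,[205,260,0],0],[0.7,[230,290,0],0],[0.7,[250,325,0],0],[0.7,[260,365,0],0]]'
```

```text
time_s: 0.93
eef_pos: [0.4278, -0.3148, 0.256]
ee_rot: [0.991, 0.134, 0.0, -0.0]
wrist_force: [0.2, -0.0, 0.3]
finger_gap: 0.0598
```

```bash
python3 -m handwheel '[[0.75,[2,40,0],0],[0.75,[4,80,0],0],[0.75,[6,120,0],0],[0.75,[8,160,0],0],[0.75,[10,200,0],0],[0.75,[12,240,0],0],[0.75,[14,280,-20],0],[0.75,[15,320,-40],0],[0.75,[16,350,-60],0],[0.75,[17,373,-80],0]]'; python3 -m handwheel '[[0.75,[0,0,0],0],[0.75,[0,0,0],0],[0.75,[0,0,0],0],[0.75,[0,0,0],0],[0.75,[0,0,0],0],[0.75,[0,0,0],0],[0.75,[0,0,0],0],[0.75,[0,0,0],0],[0.75,[0,0,0],0],[0.75,[0,0,0],0]]'
python3 - <<'E'
from h import *
for n in("side","top"): cv2.imwrite(f"pics/{n}1.png",vision.camera(n)[:,:,::-1])
E
```

```text
time_s: 1.77
eef_pos: [0.4427, 0.0592, 0.1752]
ee_rot: [0.991, 0.135, 0.0, -0.0]
wrist_force: [-0.1, 0.3, -0.8]
finger_gap: 0.0644
time_s: 2.6
eef_pos: [0.4437, 0.0563, 0.1764]
ee_rot: [0.991, 0.134, 0.0, 0.0]
wrist_force: [-0.1, -0.2, -0.1]
finger_gap: 0.0642
```

View pics/side1.png

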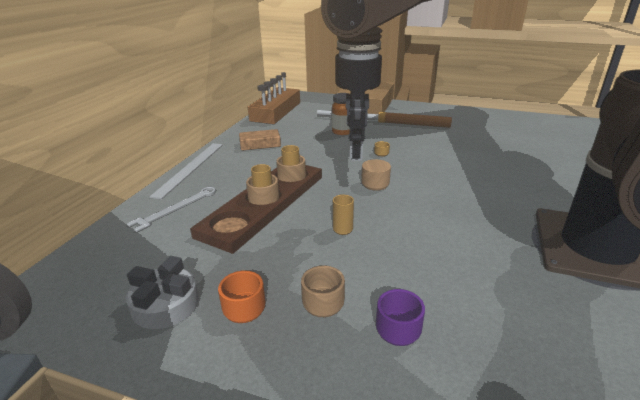

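The gripper is open above the short-of-liner spot, side (357,155); the bench is undisturbed. It now has to go +13, +31, −108 mm.

```bash
python3 -m handwheel '[[0.75,[7,16,0],0],[0.75,[13,31,0],0],[0.75,[13,31,0],0],[0.75,[13,31,-25],0],[0.75,[13,31,-50],0],[0.75,[13,31,-75],0],[0.75,[13,31,-95],0],[0.75,[13,31,-108],0],[0.75,[13,31,-108],0],[0.75,[13,31,-108],0]]'
python3 - <<'E'
from h import *
for n in("side","top"): cv2.imwrite(f"pics/{n}2.png",vision.camera(n)[:,:,::-1])
a=cv2.imread("pics/top2.png");b=cv2.imread("pics/side2.png")
f=lambda i,x,y:cv2.resize(i[y:y+80,x:x+80],(390,390),interpolation=0)
cv2.imwrite("pics/c2.png",np.hstack([f(a,264,175),f(b,303,160)]))
E
```

```text
time_s: 3.53
eef_pos: [0.456, 0.0872, 0.0678]
ee_rot: [0.991, 0.135, -0.001, -0.0]
wrist_force: [0.0, -0.1, 0.9]
finger_gap: 0.0639
```

View pics/c2.png

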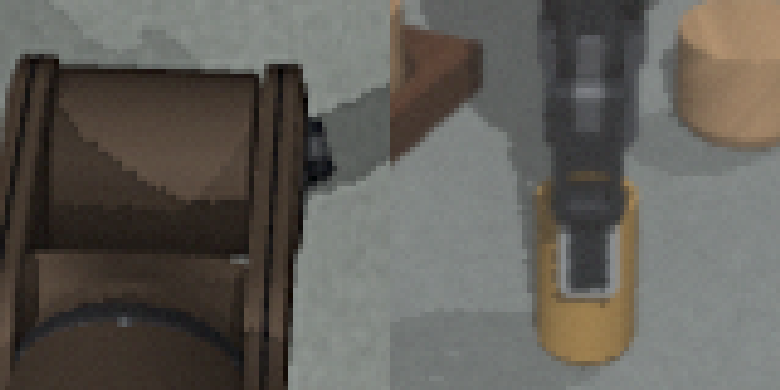

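The side view shows the near finger centred on the liner, with its tip at about side (364,219); the arm hides it in the top view. Closing and lifting next.

```bash
python3 -m handwheel '[[0.2,[0,0,0],0],[0.2,[0,0,0],0],[0.2,[0,0,0],0],[0.2,[0,0,0],0],[0.2,[0,0,0],0],[0.2,[0,0,0],0],[0.2,[0,0,0],0],[0.2,[0,0,0],0],[0.2,[0,0,0],0],[0.2,[0,0,0],0]]'
python3 -m handwheel '[[0.2,[0,0,10],0],[0.2,[0,0,25],0],[0.2,[0,0,45],0],[0.2,[0,0,65],0],[0.2,[0,0,80],0],[0.2,[0,0,80],0],[0.2,[0,0,80],0],[0.2,[0,0,80],0],[0.2,[0,0,80],0],[0.2,[0,0,80],0]]'
python3 - <<'E'
from h import *
print(monitor.observe()["eef_pos"])
for n in("side",): cv2.imwrite(f"pics/{n}3.png",vision.camera(n)[:,:,::-1])
crop("pics/side3.png","pics/c3.png",280,100,120,120,5)
E
```

```text
time_s: 4.47
eef_pos: [0.4581, 0.0874, 0.07]
ee_rot: [0.991, 0.135, 0.002, 0.0]
wrist_force: [-1.1, -0.0, 7.0]
finger_gap: 0.0378
time_s: 5.3
eef_pos: [0.4556, 0.0875, 0.1468]
ee_rot: [0.991, 0.135, -0.002, -0.0]
wrist_force: [0.0, -0.6, -1.5]
finger_gap: 0.0376
[0.4555903  0.08747874 0.14677686]
```

View pics/c3.png

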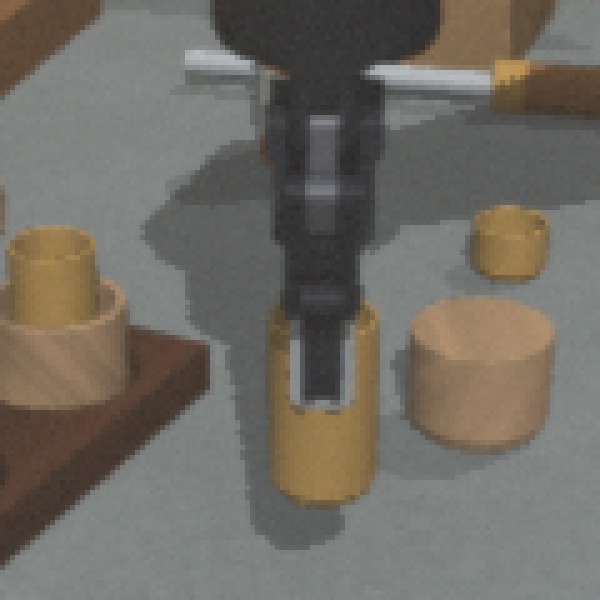

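```bash
python3 - <<'E'
from h import *
print(proj("side",(.4556,.0875,.1)))
for y in(.107,.112,.118):
    for z in np.arange(.09,.15,.002):
        p=ray("side",344.5,181,z)
        if abs(p[1]-y)<.002: print(y,p)
# bottom near edge: contact point toward camera
for z in(.07,.075,.08,.085,.09): print(z,ray("side",344.6,201,z))
E
```

```text
[344.78106422 185.7778738 ]
0.107 [0.4511073  0.10515133 0.12      ]
0.107 [0.4500895  0.10864096 0.122     ]
0.112 [0.4490717  0.11213059 0.124     ]
0.118 [0.4470361  0.11910984 0.128     ]
0.07 [0.45429729 0.09181448 0.07      ]
0.075 [0.45202645 0.09962977 0.075     ]
0.08 [0.44975561 0.10744506 0.08      ]
0.085 [0.44748477 0.11526036 0.085     ]
0.09 [0.44521394 0.12307565 0.09      ]
```

Liner is held upright: centre at about side (345,186), foot at (345,201), which puts its foot 69 mm below the TCP. Next it goes over the pot.

```bash
python3 -m handwheel '[[0.2,[-2,20,5],0],[0.2,[-5,45,10],0],[0.2,[-9,70,15],0],[0.2,[-13,100,15],0],[0.2,[-17,130,15],0],[0.2,[-21,155,15],0],[0.2,[-24,180,15],0],[0.2,[-27,198,15],0],[0.2,[-27,198,15],0],[0.2,[-27,198,15],0]]'
python3 -m handwheel '[[0.2,[0,0,0],0],[0.2,[0,0,0],0],[0.2,[0,0,0],0],[0.2,[0,0,0],0],[0.2,[0,0,0],0],[0.2,[0,0,0],0],[0.2,[0,0,0],0],[0.2,[0,0,0],0],[0.2,[0,0,0],0],[0.2,[0,0,0],0]]'
python3 - <<'E'
from h import *
for n in("side","top"): cv2.imwrite(f"pics/{n}4.png",vision.camera(n)[:,:,::-1])
a=cv2.imread("pics/top4.png");b=cv2.imread("pics/side4.png")
f=lambda i,x,y,w=120:cv2.resize(i[y:y+w,x:x+w],(390,390),interpolation=0)
cv2.imwrite("pics/c4.png",np.hstack([f(a,170,160),f(b,263,210)]))
E
```

```text
time_s: 6.18
eef_pos: [0.4291, 0.2859, 0.1625]
ee_rot: [0.991, 0.136, -0.001, 0.0]
wrist_force: [-0.7, -0.8, -2.0]
finger_gap: 0.0377
time_s: 7.02
eef_pos: [0.4296, 0.2855, 0.1633]
ee_rot: [0.991, 0.135, 0.0, -0.0]
wrist_force: [0.5, 0.0, -2.5]
finger_gap: 0.0377
```

View pics/c4.png

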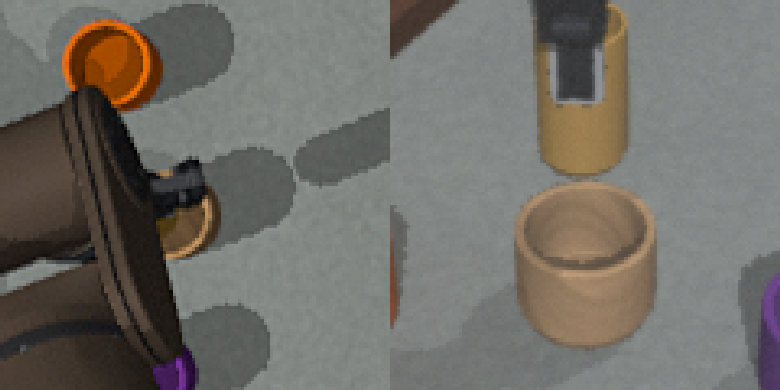

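Side view: the liner axis is at column 442, the pot axis at 443, so they are lined up within about 2 mm. The top view is mostly blocked by the arm. Lowering.

```bash
python3 -m handwheel '[[0.2,[0,0,-15],0],[0.2,[0,0,-30],0],[0.2,[0,0,-45],0],[0.2,[0,0,-55],0],[0.2,[0,0,-63],0],[0.2,[0,0,-70],0],[0.2,[0,0,-76],0],[0.2,[0,0,-79],0],[0.2,[0,0,-82],0],[0.2,[0,0,-82],0]]'
```

```text
time_s: 7.95
eef_pos: [0.4296, 0.2854, 0.0811]
ee_rot: [0.991, 0.135, -0.0, 0.0]
wrist_force: [1.0, 0.6, -1.7]
finger_gap: 0.0378
```

```bash
python3 -m handwheel '[[0.2,[0,0,0],0],[0.2,[0,0,-1],0],[0.2,[0,0,-1],0],[0.2,[0,0,-2],0],[0.2,[0,0,-2],0],[0.2,[0,0,-3],0],[0.2,[0,0,-3],0],[0.2,[0,0,-4],0],[0.2,[0,0,-4],0],[0.2,[0,0,-4],0]]'
python3 - <<'E'
from h import *
for n in("side",): cv2.imwrite(f"pics/{n}5.png",vision.camera(n)[:,:,::-1])
crop("pics/side5.png","pics/c5.png",270,220,110,110,5)
E
```

```text
time_s: 8.78
eef_pos: [0.4299, 0.2856, 0.078]
ee_rot: [0.991, 0.135, 0.0, 0.0]
wrist_force: [-3.0, -1.5, 4.4]
finger_gap: 0.0379
```

View pics/c5.png

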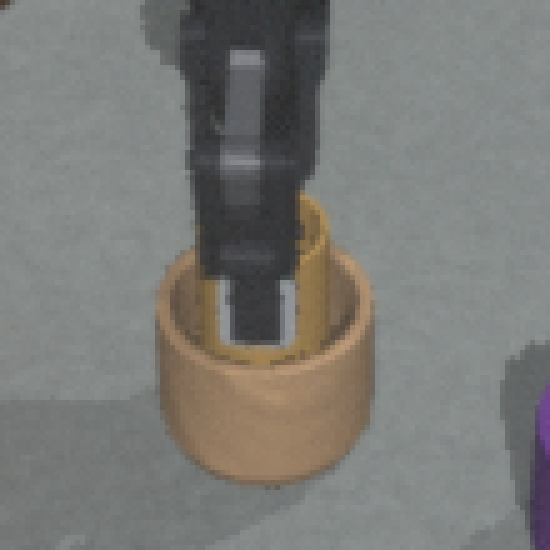

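The liner is in the bore, contact is about 6 N up, and the rim at side (323,280) is clear of the fingertips. Releasing and rising.

```bash
python3 -m handwheel '[[0.6,[0,0,0],0],[0.7,[0,0,0],0],[0.7,[0,0,0],0],[0.7,[0,0,0],0],[0.7,[0,0,0],0],[0.7,[0,0,10],0],[0.7,[0,0,30],0],[1,[0,0,60],0],[1,[0,0,80],0],[1,[0,0,80],0]]'
python3 - <<'E'
from h import *
for n in("side","top"): cv2.imwrite(f"pics/{n}6.png",vision.camera(n)[:,:,::-1])
a=cv2.imread("pics/top6.png");b=cv2.imread("pics/side6.png")
f=lambda i,x,y,w=120:cv2.resize(i[y:y+w,x:x+w],(390,390),interpolation=0)
cv2.imwrite("pics/c6.png",np.hstack([f(a,170,160),f(b,263,210)]))
E
```

```text
time_s: 9.67
eef_pos: [0.4327, 0.2868, 0.1634]
ee_rot: [0.991, 0.135, 0.005, -0.001]
wrist_force: [0.8, 0.2, 1.4]
finger_gap: 0.0855
```

View pics/c6.png

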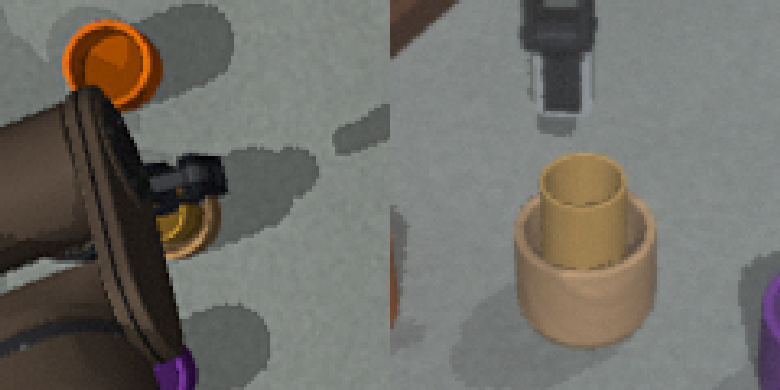

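```bash
python3 - <<'E'
from h import *
print(monitor.observe()["eef_pos"])
print("liner rim",ray("side",322.2,265.6,.078),"floor case would be 78; z=.085:",ray("side",322.2,265.6,.085))
E
python3 -m handwheel '[[1,[0,0,0],0],[1,[0,0,0],0],[1,[0,0,-20],0],[1,[0,0,-40],0],[1,[0,0,-60],0],[1,[0,0,-60],0],[1,[0,0,-60],0],[1,[0,0,-60],0],[1,[0,0,-60],0],[1,[0,0,-60],0]]'
```

```text
[0.43030899 0.28575432 0.15883684]
liner rim [0.43032243 0.28673379 0.078     ] floor case would be 78; z=.085: [0.42750047 0.29447183 0.085     ]
time_s: 10.6
eef_pos: [0.4305, 0.2858, 0.0987]
ee_rot: [0.991, 0.134, 0.001, -0.0]
wrist_force: [0.1, -0.1, -0.4]
finger_gap: 0.0857
```

```bash
python3 -m handwheel '[[1,[0,0,-15],0],[1,[0,0,-30],0],[1,[0,0,-45],0],[1,[0,0,-55],0],[1,[0,0,-58],0],[1,[0,0,-58],0],[1,[0,0,-58],0],[1,[0,0,-58],0],[1,[0,0,-58],0],[1,[0,0,-58],0]]'
python3 - <<'E'
from h import *
for n in("side","top"): cv2.imwrite(f"pics/{n}7.png",vision.camera(n)[:,:,::-1])
a=cv2.imread("pics/top7.png");b=cv2.imread("pics/side7.png")
f=lambda i,x,y,w=120:cv2.resize(i[y:y+w,x:x+w],(390,390),interpolation=0)
cv2.imwrite("pics/c7.png",np.hstack([f(a,170,160),f(b,263,210)]))
E
```

```text
time_s: 11.43
eef_pos: [0.4302, 0.2857, 0.0401]
ee_rot: [0.991, 0.134, 0.001, -0.0]
wrist_force: [-0.9, -0.7, -0.1]
finger_gap: 0.0855
```

View pics/c7.png

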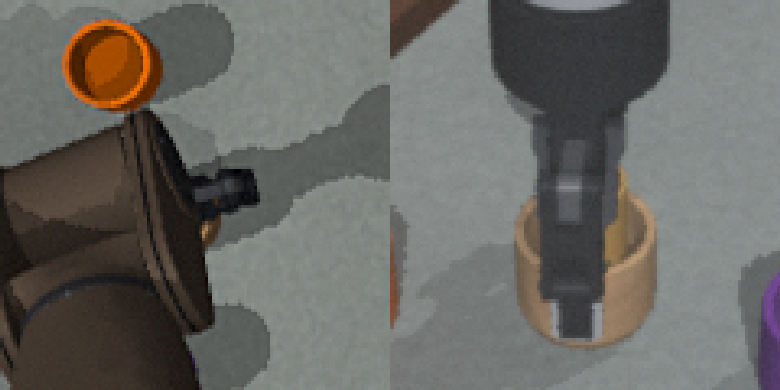

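The fingers straddle the pot, with the near fingertip at side (320,315), and no contact force. Closing and lifting.

```bash
python3 -m handwheel '[[0.5,[0,0,0],0],[0.5,[0,0,0],0],[0.5,[0,0,0],0],[0.5,[0,0,0],0],[0.5,[0,0,0],0],[0.5,[0,0,0],0],[0.5,[0,0,0],0],[0.5,[0,0,0],0],[0.5,[0,0,0],0],[0.5,[0,0,0],0]]'
python3 -m handwheel '[[0.5,[0,0,10],0],[0.5,[0,0,25],0],[0.5,[0,0,45],0],[0.5,[0,0,65],0],[0.5,[0,0,80],0],[0.5,[0,0,80],0],[0.5,[0,0,80],0],[0.5,[0,0,80],0],[0.5,[0,0,80],0],[0.5,[0,0,80],0]]'
python3 - <<'E'
from h import *
for n in("side","top"): cv2.imwrite(f"pics/{n}8.png",vision.camera(n)[:,:,::-1])
a=cv2.imread("pics/top8.png");b=cv2.imread("pics/side8.png")
f=lambda i,x,y,w=120:cv2.resize(i[y:y+w,x:x+w],(390,390),interpolation=0)
cv2.imwrite("pics/c8.png",np.hstack([f(a,225,85),f(b,263,180)]))
E
```

```text
time_s: 12.37
eef_pos: [0.4302, 0.2857, 0.0401]
ee_rot: [0.991, 0.135, 0.001, -0.0]
wrist_force: [-1.6, -0.1, 5.1]
finger_gap: 0.0648
time_s: 13.2
eef_pos: [0.4286, 0.285, 0.1176]
ee_rot: [0.991, 0.134, -0.002, 0.0]
wrist_force: [0.8, 0.1, -3.6]
finger_gap: 0.0651
```

View pics/c8.png

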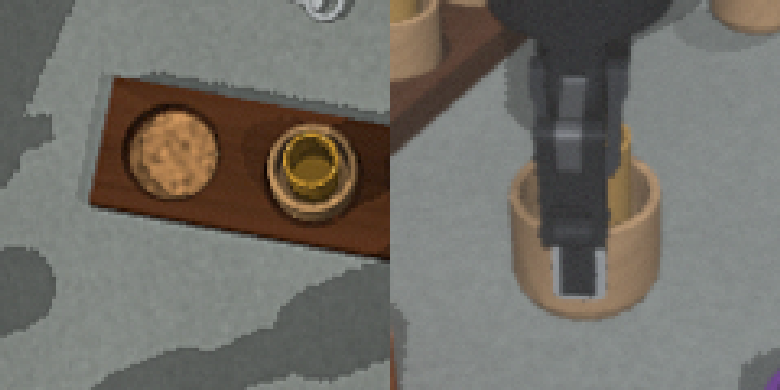

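The pot is lifted with the liner still inside, rim at about side (323,237). In the top view the recess rim runs x 262–293, y 117–147. Measuring the recess now.

```bash
python3 - <<'E'
from h import *
print("top rim",ray("top",276.8,131.4,.024))
a=cv2.imread("pics/side0.png")
cv2.imwrite("pics/c9.png",cv2.resize(a[180:260,170:300],None,fx=6,fy=6,interpolation=0))
t=cv2.imread("pics/top8.png")
# plank corners in top via mask
m=cv2.inRange(cv2.cvtColor(t,cv2.COLOR_BGR2HSV),(0,90,20),(15,255,120));m=cv2.morphologyEx(m,cv2.MORPH_CLOSE,np.ones((31,31)));
m=cv2.morphologyEx(m,cv2.MORPH_OPEN,np.ones((9,9)))
c,_=cv2.findContours(m,0,1);c=[k for k in c if cv2.pointPolygonTest(k,(320,140),False)>0][0]
B=cv2.boxPoints(cv2.minAreaRect(c));P=np.array([ray("top",*b,.024)[:2] for b in B]);print(B,P.round(4).tolist(),P.mean(0))
print([np.linalg.norm(P[i]-P[i-1]).round(3) for i in range(4)])
E
```

```text
top rim [0.66354322 0.15843374 0.024     ]
[[252.0581  147.6235 ]
 [259.3446  107.76191]
 [390.01074 131.64713]
 [382.72424 171.50873]] [[0.6224, 0.219], [0.723, 0.2031], [0.6647, -0.1216], [0.5653, -0.1037]] [0.6438497  0.04920537]
[np.float64(0.328), np.float64(0.102), np.float64(0.33), np.float64(0.101)]
```

View pics/c9.png

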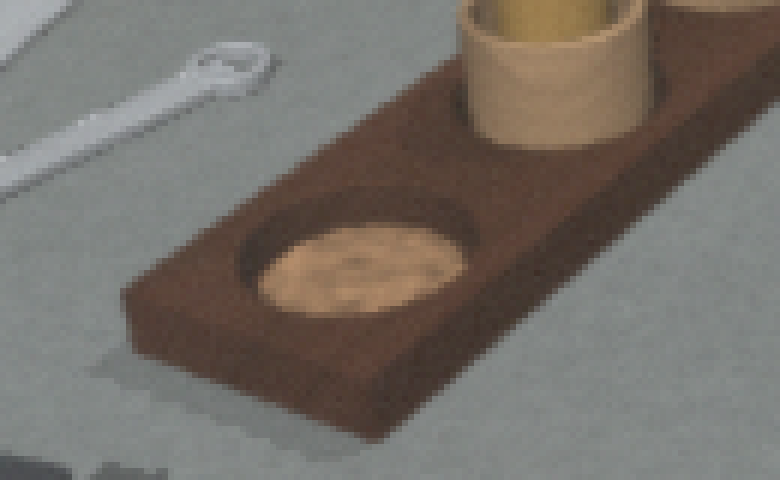

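```bash
python3 - <<'E'
from h import *
print(ray("side",229.2,221.4,.024),monitor.observe()["eef_pos"])
E
python3 -m handwheel '[[0.5,[0,0,15],0],[0.5,[15,-8,25],0],[0.5,[40,-22,25],0],[0.5,[70,-38,25],0],[0.5,[100,-55,25],0],[0.5,[130,-71,25],0],[0.5,[160,-87,25],0],[0.5,[190,-104,25],0],[0.5,[215,-118,25],0],[0.5,[234,-128,25],0]]'
python3 -m handwheel '[[0.5,[0,0,0],0],[0.5,[0,0,0],0],[0.5,[0,0,0],0],[0.5,[0,0,0],0],[0.5,[0,0,0],0],[0.5,[0,0,0],0],[0.5,[0,0,0],0],[0.5,[0,0,0],0],[0.5,[0,0,0],0],[0.5,[0,0,0],0]]'
python3 - <<'E'
from h import *
print(monitor.observe()["eef_pos"])
for n in("side","top"): cv2.imwrite(f"pics/{n}10.png",vision.camera(n)[:,:,::-1])
a=cv2.imread("pics/top10.png");b=cv2.imread("pics/side10.png")
f=lambda i,x,y,w=120:cv2.resize(i[y:y+w,x:x+w],(390,390),interpolation=0)
cv2.imwrite("pics/c10.png",np.hstack([f(a,220,70),f(b,170,140)]))
E
```

```text
[0.66564134 0.15959748 0.024     ] [0.42903335 0.28519337 0.11819068]
time_s: 14.13
eef_pos: [0.6656, 0.1555, 0.1434]
ee_rot: [0.991, 0.134, -0.0, 0.0]
wrist_force: [0.1, -0.1, -3.2]
finger_gap: 0.0646
time_s: 14.97
eef_pos: [0.6636, 0.1576, 0.1445]
ee_rot: [0.991, 0.135, 0.0, 0.0]
wrist_force: [0.3, 0.6, -3.4]
finger_gap: 0.0651
[0.66360033 0.1575579  0.14446006]
```

View pics/c10.png

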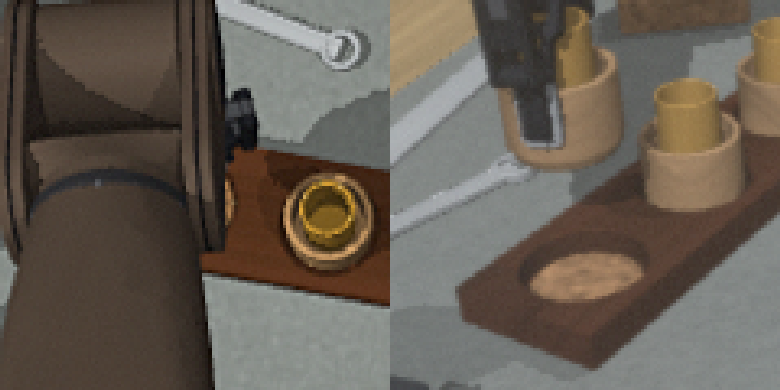

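The pot hangs upright with the liner in it, its right edge at side (242,165), above the recess at side (229,221). I'll compare its predicted edges with the image.

```bash
python3 - <<'E'
from h import *
c=np.array([.6636,.1576,0])
for z in(.154,.1125,.104):
    r=.033 if z>.11 else .029
    P=np.array([proj("side",c+[r*np.cos(t),r*np.sin(t),z]) for t in np.linspace(0,6.28,60)]);print(z,P.min(0),P.max(0))
b=cv2.imread("pics/side10.png");h=cv2.cvtColor(b,cv2.COLOR_BGR2HSV)
m=cv2.inRange(h,(5,60,90),(25,200,255))
for v in(170,175,180,184,186,188,189,190,191,192): 
    x=np.where(m[v,195:250])[0]+195; print(v,x.min() if len(x) else 0,x.max() if len(x) else 0)
crop("pics/side10.png","pics/c11.png",185,130,80,70,8)
E
```

```text
0.154 [201.83922979 152.3515247 ] [239.97891999 168.78827165]
0.1125 [205.66712923 172.40856683] [242.67818031 189.90566432]
0.104 [208.68444301 177.38234787] [241.00912046 192.92875655]
170 204 240
175 204 240
180 205 248
184 206 249
186 208 249
188 209 249
189 211 249
190 213 249
191 214 249
192 249 249
```

View pics/c11.png

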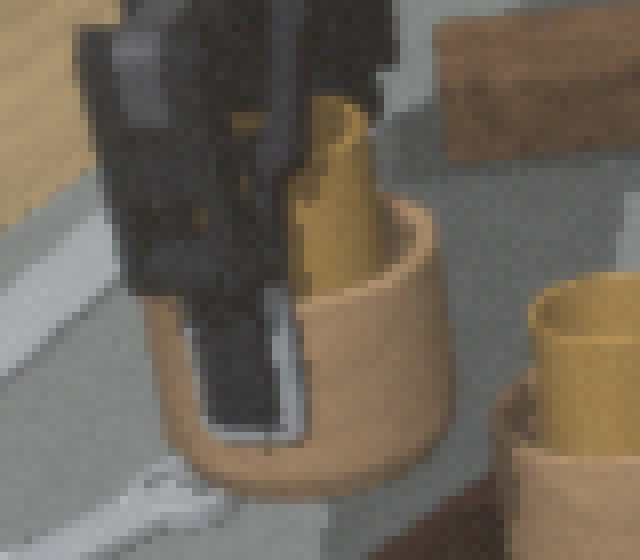

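The predicted silhouette agrees within about 1 px, so the pot is where it should be in the hand. Lowering in stages, with +1,+1 mm from averaging the recess measurements.

```bash
python3 -m handwheel '[[0.5,[1,1,-15],0],[0.5,[1,1,-30],0],[0.5,[1,1,-45],0],[0.5,[1,1,-58],0],[0.5,[1,1,-68],0],[0.5,[1,1,-74],0],[0.5,[1,1,-78],0],[0.5,[1,1,-82],0],[0.5,[1,1,-86],0],[0.5,[1,1,-86],0]]'
```

```text
time_s: 15.9
eef_pos: [0.6646, 0.1585, 0.058]
ee_rot: [0.991, 0.134, -0.0, -0.0]
wrist_force: [-0.5, 0.0, -2.2]
finger_gap: 0.0649
```

```bash
python3 -m handwheel '[[0.5,[0,0,-1],0],[0.5,[0,0,-2],0],[0.5,[0,0,-3],0],[0.5,[0,0,-4],0],[0.5,[0,0,-5],0],[0.5,[0,0,-6],0],[0.5,[0,0,-7],0],[0.5,[0,0,-7],0],[0.5,[0,0,-7],0],[0.5,[0,0,-7],0]]'
python3 - <<'E'
from h import *
for n in("side",): cv2.imwrite(f"pics/{n}12.png",vision.camera(n)[:,:,::-1])
crop("pics/side12.png","pics/c12.png",180,170,100,80,6)
E
```

```text
time_s: 16.73
eef_pos: [0.6647, 0.1585, 0.0513]
ee_rot: [0.991, 0.134, 0.0, -0.0]
wrist_force: [-0.3, 0.1, -3.5]
finger_gap: 0.0649
```

View pics/c12.png

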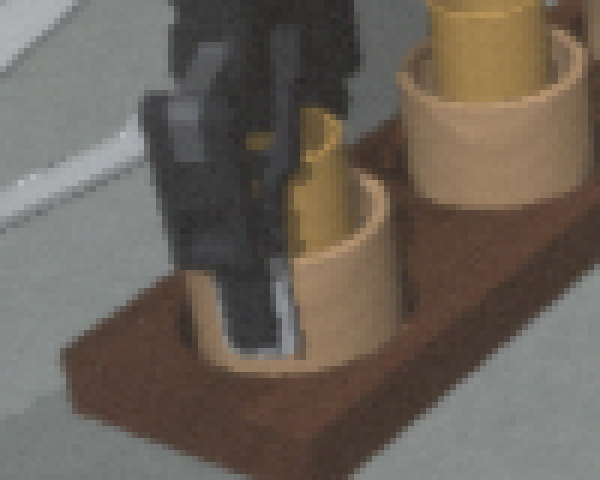

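The pot is in the recess mouth, base line at side (225,232), with no side force yet. Lowering on until it touches.

```bash
python3 -m handwheel '[[0.5,[0,0,-0.5],0],[0.5,[0,0,-1],0],[0.5,[0,0,-1.5],0],[0.5,[0,0,-1.5],0],[0.5,[0,0,-2],0],[0.5,[0,0,-2],0],[0.5,[0,0,-2],0],[0.5,[0,0,-2],0],[0.5,[0,0,-2],0],[0.5,[0,0,-2],0]]'
```

```text
time_s: 17.62
eef_pos: [0.6648, 0.1585, 0.0502]
ee_rot: [0.991, 0.135, 0.0, 0.0]
wrist_force: [-4.3, 0.1, 5.2]
finger_gap: 0.0652
```

Contact is at TCP 0.050, which matches the pot being on the pad. Releasing and withdrawing.

```bash
python3 -m handwheel '[[1,[0,0,0],0],[1,[0,0,0],0],[1,[0,0,0],0],[1,[0,0,0],0],[1,[0,0,0],0],[1,[0,0,0],0],[1,[0,0,10],0],[1,[0,0,25],0],[1,[0,0,45],0],[1,[0,0,65],0]]'
python3 -m handwheel '[[1,[0,0,25],0],[1,[0,0,55],0],[1,[-25,-10,85],0],[1,[-55,-30,90],0],[1,[-85,-60,90],0],[1,[-110,-90,90],0],[1,[-130,-120,90],0],[1,[-140,-150,90],0],[1,[-145,-180,90],0],[1,[-145,-200,90],0]]'
python3 -m handwheel '[[1,[0,-35,0],0],[1,[0,-70,0],0],[1,[0,-105,0],0],[1,[0,-140,0],0],[1,[0,-140,0],0],[1,[0,-140,0],0],[1,[0,-140,0],0],[1,[0,-140,0],0],[1,[0,-140,0],0],[1,[0,-140,0],0]]'
python3 - <<'E'
from h import *
for n in("side","top"): cv2.imwrite(f"pics/{n}13.png",vision.camera(n)[:,:,::-1])
a=cv2.imread("pics/top13.png");b=cv2.imread("pics/side13.png")
f=lambda i,x,y,w=100:cv2.resize(i[y:y+w,x:x+w],(390,390),interpolation=0)
cv2.imwrite("pics/c13.png",np.hstack([f(a,230,80),f(b,180,150)]))
E
```

```text
time_s: 18.45
eef_pos: [0.6648, 0.1585, 0.1163]
ee_rot: [0.991, 0.135, 0.0, 0.0]
wrist_force: [-0.1, 0.0, 0.2]
finger_gap: 0.085
time_s: 19.28
eef_pos: [0.5189, -0.0436, 0.2065]
ee_rot: [0.991, 0.134, 0.001, 0.001]
wrist_force: [1.0, -0.9, 0.0]
finger_gap: 0.0852
time_s: 20.12
eef_pos: [0.5198, -0.1803, 0.2045]
ee_rot: [0.991, 0.135, 0.0, -0.0]
wrist_force: [-0.8, 0.2, -0.3]
finger_gap: 0.0854
```

View pics/c13.png

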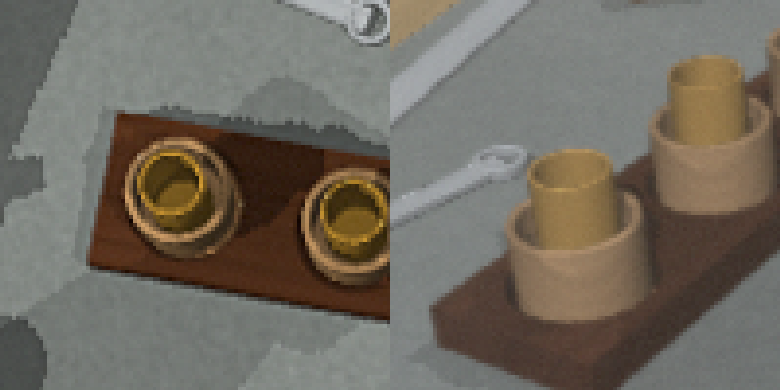

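View pics/side13.png

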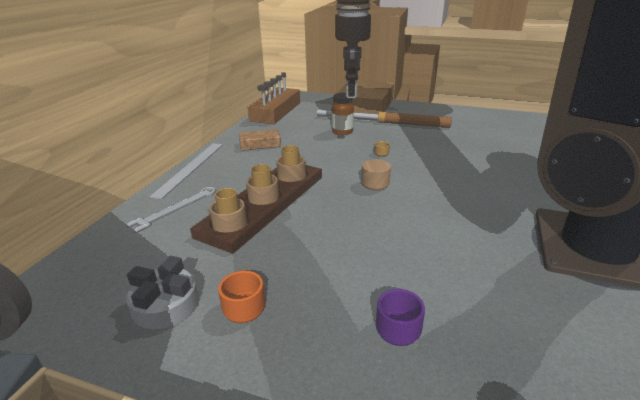

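The pot stands in the recess, pot rim at about side (228,208) and liner mouth at (226,194), level with its neighbours. The arm is clear. One last numeric check.

```bash
python3 - <<'E'
from h import *
k=390/100
print("liner top",ray("top",230+171/k-.5,80+190/k-.5,.088),"side",ray("side",180+(572-390)/k-.5,150+172/k-.5,.088))
print("pot rim top",ray("top",230+180/k-.5,80+195/k-.5,.06),"side",ray("side",180+(576-390)/k-.5,150+224/k-.5,.06))
E
```

```text
liner top [0.65688239 0.15918006 0.088     ] side [0.66136431 0.16132516 0.088     ]
pot rim top [0.66017726 0.15704629 0.06      ] side [0.66228444 0.16342951 0.06      ]
```

```bash
python3 -c "
from rig import workorder
print(workorder.sign_off())"
```

```text
the job is handed in; nothing more can be done
None
```

The tall liner is in the bored pot, and the pot with its liner stands in the empty recess, released. I handed the job in at about 20 s; no verdict was reported.

- **Contact:** The liner met the pot's floor and the pot met the pad at the heights expected. Both contacts were about 5 N, with the pot touching at TCP z = 0.050 m.
- **Final position:** The last pictures show the pot upright and level with its two neighbours, and the arm well clear. By rays from both views, the pot is about 3 mm from the recess centre and the liner about 2–3 mm from the pot's axis, both inside the 12 mm limits.
- **Disagreement:** The two cameras differed by up to 6–7 mm on the pot's rim, which I read by eye, and by 1–5 mm elsewhere. I didn't resolve this; either reading is still inside the limits. The heights were judged from contact and comparison with the neighbours, not measured directly.

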